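# Sort out the mixed-up titration places

### The job

The beaker, the brown bottle and the squat white jar are each standing in the wrong place: put the beaker in the middle of the stirrer's black plate, the brown bottle in the middle of the round drip tray and the white jar in the middle of the balance pan, parking one of them on the cork mat on the way. Keep all three upright, set them down gently, and do not push or knock over the dropper bottle, the sample vial or the brass weight that stand around them.

Things in the scene. Friction and masses are not known exactly. Their poses are not given: they have to be found in the camera images.
- beaker: Clear open laboratory beaker, round, outer diameter 58 mm all the way up, 80 mm tall, wall 3 mm, tiny spout at the rim, about 0.12 kg. It starts on the balance pan. Origin: centre of its underside; z up along its axis. Grip it across the outside, near the top.
- bottle: Brown reagent bottle with grey screw cap, round, 130 mm tall, about 0.28 kg: body 58 mm across up to 78 mm height, shoulder narrowing to a 28 mm neck at 98 mm, cap 35 mm across from 104 to 130 mm height (fixed to the bottle, good to grip). It starts on the stirrer. Origin: centre of its underside; z up along its axis.
- jar: Squat white plastic jar with white lid (fixed to it), round, 70 mm tall, about 0.16 kg: body 60 mm across up to 46 mm height, lid 58 mm across from 50 to 70 mm height. It starts in the drip tray. Origin: centre of its underside; z up along its axis.
- stirrer: Fixed magnetic stirrer: white case 135 x 115 mm with a knob on its front (-x) side, and on top a flat black plate 100 x 100 mm whose top is 40 mm above the bench. Origin: on the bench exactly under the middle of the black plate. The case reaches 80 mm to its -x side and 55 mm to its +x side of the origin.
- balance: Fixed small white laboratory balance, case 145 x 115 mm and 26 mm high, with a dark display at its front (-x) end and a round flat steel pan 100 mm across whose top is 35 mm above the bench. Origin: on the bench exactly under the middle of the pan. The case reaches 90 mm to its -x side and 55 mm to its +x side of the origin.
- tray: Fixed round grey drip tray, 100 mm outside, 92 mm inside, rim 14 mm above the bench, flat inner floor 5 mm above the bench. Origin: centre of its underside, on the bench.
- mat: Fixed square cork mat 100 x 100 mm, 5 mm thick, free at the start: the parking spot. Origin: centre of its underside, on the bench.
- dropper: Bystander: small amber dropper bottle, 28 mm across, 68 mm tall, black collar and rubber teat. Origin: centre of its underside. Leave alone.
- vial: Bystander: small pale sample vial with white cap, 32 mm across, 60 mm tall. Origin: centre of its underside. Leave alone.
- weight: Bystander: brass calibration weight with knob, 32 mm across, 50 mm tall. Origin: centre of its underside. Leave alone.

How it is judged (in metres and radians):
On the way:
1. one of the three stands released, upright and at rest on the cork mat (within 30 mm of its middle) (((horizontal distance between beaker and mat below 0.03 m and z of beaker in the frame of mat below 0.01 m and angle between beaker's own z axis and vertical below 0.12 rad and linear speed of beaker below 0.02 m/s and contact force between beaker and the fingers below 0.1 N) or (horizontal distance between bottle and mat below 0.03 m and z of bottle in the frame of mat below 0.01 m and angle between bottle's own z axis and vertical below 0.12 rad and linear speed of bottle below 0.02 m/s and contact force between bottle and the fingers below 0.1 N) or (horizontal distance between jar and mat below 0.03 m and z of jar in the frame of mat below 0.01 m and angle between jar's own z axis and vertical below 0.12 rad and linear speed of jar below 0.02 m/s and contact force between jar and the fingers below 0.1 N))), for 0.2 s.
At the end, for the whole second after the job is handed in: Beaker standing on the stirrer plate within 12 mm of its middle, brown bottle standing on the drip tray's floor within 12 mm of its middle, white jar standing on the balance pan within 15 mm of its middle; all upright (within 0.12 rad), released and at rest (horizontal distance between beaker and stirrer below 0.012 m and z of beaker in the frame of stirrer between 0.034 and 0.046 m and angle between each of beaker, bottle, jar's own z axis and vertical below 0.12 rad and linear speed of each of beaker, bottle, jar below 0.02 m/s and contact force between each of beaker, bottle, jar and the fingers below 0.1 N and horizontal distance between bottle and tray below 0.012 m and z of bottle in the frame of tray between -0.001 and 0.011 m and horizontal distance between jar and balance below 0.015 m and z of jar in the frame of balance between 0.029 and 0.041 m); the robot touches nothing.
It fails at once if the beaker, bottle or jar is tipped by more than 0.5 rad (angle between any of beaker, bottle, jar's own z axis and vertical above 0.5 rad).
It fails at once if the beaker, bottle or jar is dropped or slammed on a place (over 60 N) (contact force between any of beaker, bottle, jar and stirrer above 60 N or contact force between any of beaker, bottle, jar and balance above 60 N or contact force between any of beaker, bottle, jar and tray above 60 N or contact force between any of beaker, bottle, jar and mat above 60 N).
It fails at once if the dropper bottle, vial or brass weight is pushed more than 25 mm or tipped by more than 0.4 rad (distance of any of dropper, vial, weight from where it was at the start of the episode above 0.025 m or angle between any of dropper, vial, weight's own z axis and vertical above 0.4 rad).
It also fails if it takes over 106 s, if anything falls off the work surface, if the arm or the gripper's body presses on something with over 40 N, if the wrist force passes 120 N, or if a joint passes its speed limit or range.

### The arm

A 6-joint arm with a two-finger parallel gripper is mounted at the origin on the work surface. World frame = base frame: x ahead of the robot, y to its left, z up, the work surface at z = 0. Lengths are in mm, angles in rad, forces in N, time in s.
With the tool pointing down it reaches from about 300 to 775 mm from the base axis. Payload 14.6 kg.
Tool frame: the origin (TCP) lies midway between the tips of the shut fingers; the grasp point (between the pads) lies 19 mm behind it; z points along the fingers, y is the line along which they close (so a half turn about z gives the same grasp; the last joint's range is limited). The gripper opens to 94 mm and grips with 3 to 60 N. Pads are 16 mm wide; open, the fingers measure 119 mm over their backs; the gripper's body (75 mm by 177 mm) begins 78 mm behind the grasp point.
Start: joints at [-1.372, 0.3, 1.521, -0, 1.321, -0.067], TCP at [144.468, -530.677, 205.446] pointing down, gripper open.
Joint ranges: [-3.03, 3.03], [-0.79, 2.21], [0.23, 2.52], [-1.04, 4.18], [0, 3.07], [-2.55, 2.55]. Speed limits (rad/s): [2.22, 2.22, 2.57, 3.14, 3.14, 3.14].

### API

Orientations are given as [roll, pitch, yaw] about the fixed x, y, z axes, in that order (R = Rz(yaw) Ry(pitch) Rx(roll)).
In Python, from cell import manip, camera gives the robot as it stands.
- The arm moves only by the tool move_arm, never from a script. Its arguments are lists of equal length, an entry for each row: "dp": the shift along the world's x, y, z in mm, a list of three; "rotation": the turn, a rotation vector about the world's x, y, z in rad, a list of three; "hand": the opening, from 0 (shut) to 1 (fully open). A call has 1 to 10 rows; each row shifts and turns the commanded pose from where the row before left it; what a row does not reach is not made up. A row lasts 1/8 s, in which the tool goes at most 62.5 mm and 10.7 degrees, less where a joint would pass 70% of its speed; a pose out of reach is approached as far as the arm can. A call with a gripper value outside its range is refused whole. The fingers move at their own pace and stop on an object; "newtons" is the grip in N (left out, the last holds). Time passes only in rows, so rows that do not move let the fingers close. It gives the time, the measured TCP pose, the force, the opening and the grip force at its end, in the units of the state.
- manip.read_state(): the state, without advancing time (a new reading comes with each control period).
- camera(name): name is "side" or "top"; returns a dict with "image" (480x640x3 uint8, red, green, blue), "fx", "fy", "cx", "cy" (pixels), "k1" (the pictures are not rectified: a ray, as slopes to the right and down, at radius r is drawn at 1 + k1 r^2 times it, then the intrinsics apply), "R" (3x3) and "t" (3): a world point X has camera coordinates R X + t. Camera axes: x right, y down, z forward; pixel columns grow to the right and rows downward; lengths in mm; the calibration is good to about 2 mm. A picture is of the moment at which its call begins. There is no depth.
- manip.sign_off(): hands the job in; it is judged then, once.
The state is a dict: "clock": time; "joints": joint angles; "qd": joint speeds; "effort": joint torques, N m; "eef_pos": TCP position; "eef_rot": TCP orientation; "wrist_force": force on the tool from outside, world axes, zero at the start; "moment": the same for the moment, N m; "finger_gap": finger opening in mm; "finger_force": force on a finger pad.
Only numpy, scipy, OpenCV 4.12 (cv2) and the standard library are available. Lean on these libraries where they do the work, as an engineer would, in place of code of your own. Each camera call takes 0.05 s, during which the arm holds its last target. There are 200 camera calls.

## Working session

There is one attempt and no reset: what is moved stays moved. The work goes in short steps, Python scripts to look and compute and a tool call to move; the robot and the scene stay as the last step left them, time stands still between calls to the robot, and variables do not carry over. Pictures are saved under pics/ and viewed, at most 14 in all, crops included, and the job is handed in when it is done.

Besides the shell and the picture viewer there is one more tool, called in YAML: its name, and indented under it one key for each argument. move_arm: Moves the arm, as the interface text tells. Its arguments: {"type":"object","properties":{"dp":{"type":"array","items":{"type":"array","items":{"type":"number"}}},"rotation":{"type":"array","items":{"type":"array","items":{"type":"number"}}},"hand":{"type":"array","items":{"type":"number"}},"newtons":{"type":"number"}},"required":["dp","rotation","hand"]}

```bash
ls; mkdir -p pics; python3 - <<'E'
from cell import manip, camera
import cv2, pickle
s=manip.read_state(); print({k:s[k] for k in('clock','eef_pos','eef_rot','finger_gap','wrist_force')})
for n in('side','top'):
    c=camera(n); cv2.imwrite(f'pics/{n}0.png',c['image'][:,:,::-1]); pickle.dump(c,open(f'{n}0.pkl','wb'))
    print(n,[c[k] for k in('fx','fy','cx','cy','k1')],c['R'],c['t'])
E
```

```text
pics
{'clock': 0.0, 'eef_pos': array([ 144.42520512, -530.41539315,  204.87147064]), 'eef_rot': array([-3.14040922e+00, -7.00618588e-05,  2.65868178e-01]), 'finger_gap': 93.81034814506383, 'wrist_force': array([0.03817549, 0.23828378, 1.34098194])}
side [466.09007997001214, 466.09007997001214, 318.74086076974646, 238.64989969234108, 0.019629092748219813] [[-0.72520076 -0.68846725 -0.0098337 ]
 [-0.46821874  0.50357167 -0.7260763 ]
 [ 0.50483173 -0.52194676 -0.68754382]] [374.87103154 288.0559084  604.95808152]
top [556.3332978887016, 556.3332978887016, 323.77452562515475, 237.66435703120825, -0.1671827377405689] [[ 2.55410477e-02 -9.99662181e-01  4.81445516e-03]
 [-9.87775443e-01 -2.59775952e-02 -1.53703738e-01]
 [ 1.53776882e-01 -8.29846069e-04 -9.88105248e-01]] [ -4.49077622 526.78866371 897.10061314]
```

View pics/side0.png

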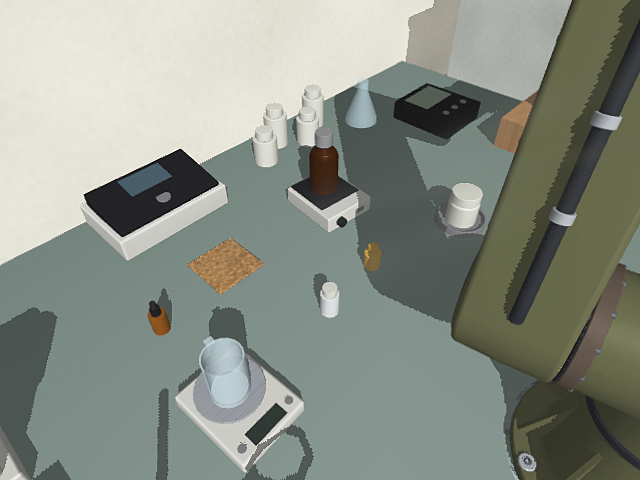

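View pics/top0.png

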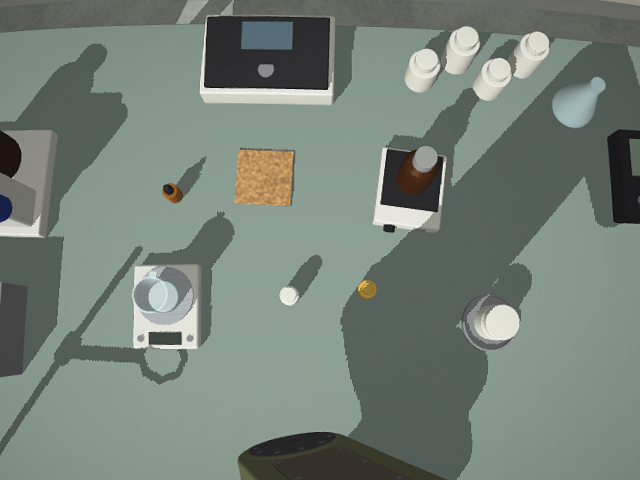

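Both views show everything. The top view has the beaker on the balance at (160,295), the bottle on the stirrer at (420,175), the jar in the tray at (495,322), the mat at (265,177), the dropper at (172,192), the vial at (289,295) and the weight at (367,289). I'll enlarge crops to pick pixels accurately.

```bash
cat > h.py <<'E'
import numpy as np, pickle, cv2
from scipy.optimize import least_squares
def K(c): return np.array([[c['fx'],0,c['cx']],[0,c['fy'],c['cy']],[0,0,1.]])
def D(c): return np.array([c['k1'],0,0,0,0.])
def load(n): return pickle.load(open(n+'.pkl','rb'))
def proj(c,X):
    X=np.atleast_2d(np.asarray(X,float))
    return cv2.projectPoints(X,cv2.Rodrigues(np.array(c['R']))[0],np.array(c['t'],float),K(c),D(c))[0][:,0]
def ray(c,p):
    u=cv2.undistortPoints(np.array([[p]],float),K(c),D(c))[0,0]
    R=np.array(c['R']); d=R.T@np.array([u[0],u[1],1]); return -R.T@np.array(c['t']),d/np.linalg.norm(d)
def onplane(c,p,z):
    o,d=ray(c,p); return o+d*(z-o[2])/d[2]
def tri(*cp):
    A=np.zeros((3,3));b=np.zeros(3);L=[]
    for c,p in cp:
        o,d=ray(c,p);M=np.eye(3)-np.outer(d,d);A+=M;b+=M@o;L.append((M,o))
    X=np.linalg.solve(A,b); return X,max(np.linalg.norm(M@(X-o)) for M,o in L)
def montage(n,boxes,s,out,cols):
    im=load(n)['image'][:,:,::-1]; T=[]
    for x,y,w,h in boxes:
        t=cv2.resize(im[y:y+h,x:x+w],None,fx=s,fy=s,interpolation=cv2.INTER_CUBIC)
        for k in range(0,w,10): cv2.line(t,(k*s,0),(k*s,10 if k%50 else 20),(0,0,255) if k%50 else (0,255,0),1)
        for k in range(0,h,10): cv2.line(t,(0,k*s),(10 if k%50 else 20,k*s),(0,0,255) if k%50 else (0,255,0),1)
        T.append(t)
    cv2.imwrite(out,np.vstack([np.hstack(T[i:i+cols]) for i in range(0,len(T),cols)]))
E
python3 - <<'E'
from h import *
montage('top0',[(120,230,100,100),(360,130,100,100),(440,275,100,100),(225,130,100,100)],3,'pics/mt.png',2)
montage('side0',[(165,320,130,100),(275,120,130,100),(420,160,130,100),(175,220,130,100)],3,'pics/ms.png',2)
E
```

```text
(no output)
```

View pics/mt.png

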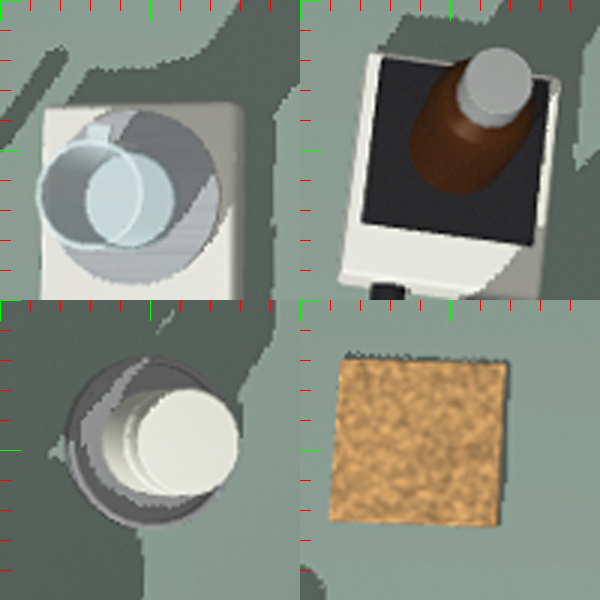

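View pics/ms.png

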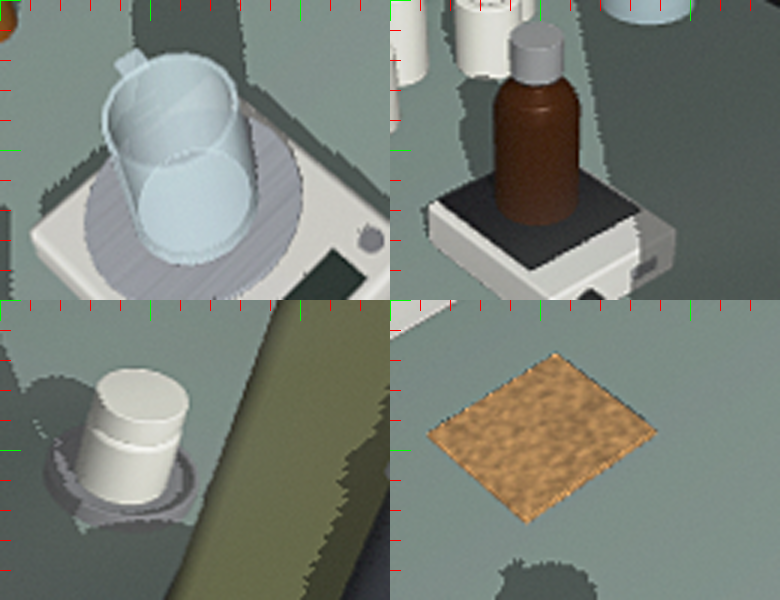

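The crops give edges good to about 1/3 px. They cover the plate and mat corners and the tray, pan, rim, lid and cap ellipses. The beaker spout points to +x, so I'll grip it along y. Now triangulating.

```bash
python3 - <<'E'
from h import *
np.set_printoptions(precision=1,suppress=True)
t,s=load('top0'),load('side0')
P=dict(st_TL=((386.7,149.3),(291,187.3)),st_BR=((437.3,211.3),(358.3,189.7)),st_BL=((380.3,204),(322,209.7)),
mTL=((239.3,150),(187.7,264.7)),mTR=((294.3,150.7),(230.3,237.7)),mBR=((291,205),(263.3,264)),mBL=((235,203.3),(220.7,293.7)),
tray=((490.3,322.3),(460.3,218)),jarlid=((502.5,322),(467.7,192)),beakrim=((149.8,295),(222,356)),cap=((425.4,157.8),(324,131.5)),
vial=((289,295),(330,288)),drop=((169,189),(154,306)),weight=((367,289),(372,246)))
for k,(a,b) in P.items(): print(k,*tri((t,a),(s,b)))
for n,p,z in [('pan',(164.3,295.7),35),('tray',(490.3,322.3),14),('stTR',(443.3,156),40)]: print(n,onplane(t,p,z))
for n,p,z in [('pan',(164.3,295.7),35)]:
  X=onplane(t,p,z); a=np.linspace(0,2*np.pi,60)
  q=proj(s,X+50*np.c_[np.cos(a),np.sin(a),0*a]); print('side extents montage',(q.min(0)-[165,320])*3,(q.max(0)-[165,320])*3)
  q=proj(t,X+50*np.c_[np.cos(a),np.sin(a),0*a]); print('top extents montage',(q.min(0)-[120,230])*3,(q.max(0)-[120,230])*3)
E
```

```text
st_TL [687.8 -96.7  34.5] 0.6014833100607223
st_BR [ 578.7 -185.2   35.3] 0.05832326859551718
st_BL [588.7 -86.   36.2] 0.37954362508807393
mTL [691.1 167.7   0.5] 1.317299307637764
mTR [692.   67.3  -0.5] 1.0268429463395798
mBR [591.5  69.7  -1.6] 1.1561565556647473
mBL [591.3 169.4   0.4] 0.5939717282962499
tray [ 390.8 -285.3    4.6] 0.42771313853231496
jarlid [ 390.5 -285.8   70.8] 0.05753150974344582
beakrim [418.9 278.1 114.1] 1.2329398319679823
cap [ 632.2 -139.4  170.4] 0.7639979447358313
vial [428.8  64.2  55.2] 0.9979315156188757
drop [603.1 277.   55.3] 2.314366842907989
weight [443.2 -63.3  48.8] 1.9671570818342003
pan [421.1 276.6  35. ]
tray [ 390.3 -282.6   14. ]
stTR [ 676.9 -196.1   40. ]
side extents montage [ 89.2 104.2] [307.5 303.7]
top extents montage [ 47.5 109.1] [219.7 286.1]
```

move_arm:
  dp:
    - [25,25,0]
    - [40,40,0]
    - [50,50,0]
    - [50,50,0]
    - [40,40,0]
    - [26,26,0]
    - [15,15,-10]
    - [0,0,-30]
    - [0,0,-30]
    - [0,0,-25]
  rotation:
    - [0,0,-0.03]
    - [0,0,-0.04]
    - [0,0,-0.05]
    - [0,0,-0.05]
    - [0,0,-0.05]
    - [0,0,-0.046]
    - [0,0,0]
    - [0,0,0]
    - [0,0,0]
    - [0,0,0]
  hand: [1,1,1,1,1,1,1,1,1,1]
  newtons: 15

```text
clock: 1.35
eef_pos: [378.6, -295.9, 109.1]
eef_rot: [-3.141, 0.001, 0.0]
wrist_force: [0.7, -0.4, -0.3]
finger_gap: 93.7
finger_force: 0.0
```

```bash
python3 - <<'E'
from cell import manip, camera
from h import *
s=manip.read_state(); print({k:s[k] for k in('clock','eef_pos','eef_rot','finger_gap','wrist_force')})
S=camera('side');T=camera('top')
pickle.dump(S,open('side1.pkl','wb'));pickle.dump(T,open('top1.pkl','wb'))
p=np.array(s['eef_pos'])
for c in(T,S):
  print(proj(c,[p]))
montage('top1',[(420,230,130,100)],6,'pics/mt1.png',1)
montage('side1',[(390,130,130,100)],6,'pics/ms1.png',1)
E
```

```text
{'clock': 1.35, 'eef_pos': array([ 378.60152609, -295.94645607,  109.14557949]), 'eef_rot': array([-3.14091998e+00,  7.46051314e-04,  1.33382754e-05]), 'finger_gap': 93.69069945192413, 'wrist_force': array([ 0.72408669, -0.3534381 , -0.28680383])}
[[516.53611067 329.53966296]]
[[480.47466884 175.9332205 ]]
```

View pics/mt1.png

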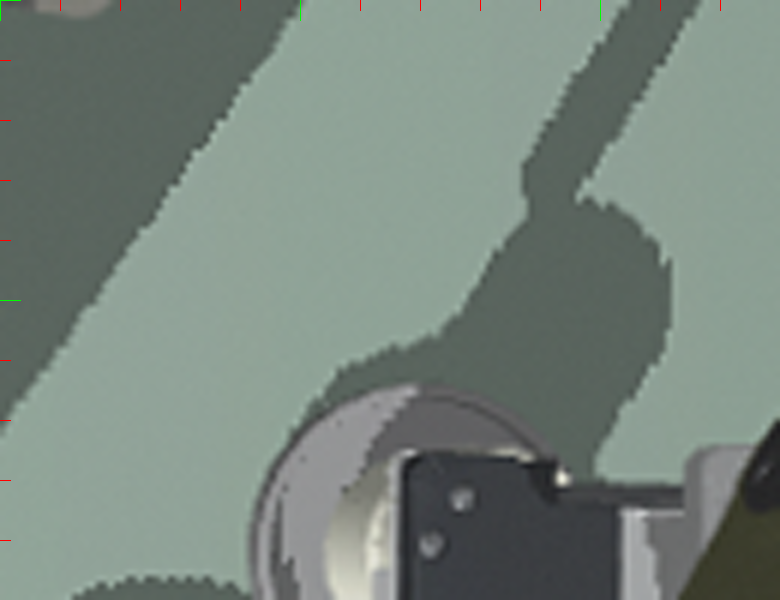

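View pics/ms1.png

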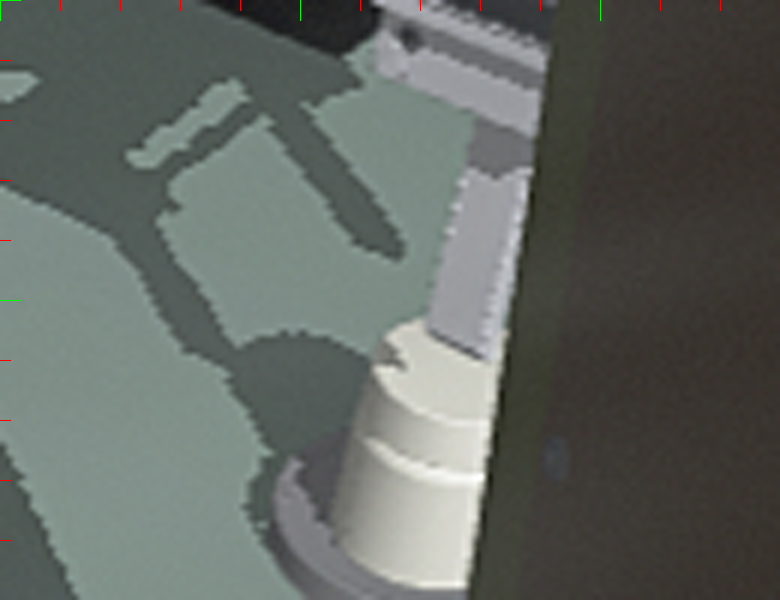

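The arm hides part of this area. The near finger's tip edge shows in the side crop at about (461.3,184.7) to (472,190). I'll compare that with its predicted projection to find the camera/robot offset.

```bash
python3 - <<'E'
from h import *
np.set_printoptions(precision=1,suppress=True)
S,T=load('side1'),load('top1')
print('cam',-np.array(S['R']).T@S['t'],-np.array(T['R']).T@T['t'])
for dy in(47,59.5):
  for dx in(8,-8): print(dy,dx,(proj(S,[[378.6+dx,-295.9+dy,109.1]])[0]-[390,130])*6)
for z,c,p in[(5,'top0',(290,205)),]: pass
t,s=load('top0'),load('side0')
# per-view estimates at nominal heights
for n,z,a,b in[('jar',75,(502.5,322),(467.7,192)),('beak',115,(149.8,295),(222,356)),('cap',170,(425.4,157.8),(324,131.5)),
 ('mat',5,(264.9,177.2),(225.5,265)),('stir',40,(412,180.3),(324.65,188.5)),('tray',14,(490.3,322.3),(460.3,218)),('pan',35,(164.3,295.7),(229.3,387.3))]:
  print(n,onplane(t,a,z)[:2],onplane(s,b,z)[:2])
E
```

```text
cam [101.3 428.8 628.8] [382.5   9.9 967.4]
47 8 [440.4 332.3]
47 -8 [487.2 354. ]
59.5 8 [418.5 350.7]
59.5 -8 [465.5 372.7]
jar [ 390.5 -284.4] [ 388.3 -280.5]
beak [418. 277.] [419.4 279.1]
cap [ 631.7 -139.9] [ 633.4 -139.6]
mat [638.8 117.1] [636.5 123.3]
stir [ 631.  -140.6] [ 628.7 -136.1]
tray [ 390.3 -282.6] [ 386.8 -274.2]
pan [421.1 276.6] [421.8 279.8]
```

The finger edge matches its prediction to within 1 px, so I'll average the two views. Descending on the jar now.

move_arm:
  dp:
    - [11,13,0]
    - [0,0,-30]
    - [0,0,-30]
    - [0,0,-22]
    - [0,0,0]
    - [0,0,0]
    - [0,0,0]
    - [0,0,0]
    - [0,0,0]
    - [0,0,0]
  rotation:
    - [0,0,0]
    - [0,0,0]
    - [0,0,0]
    - [0,0,0]
    - [0,0,0]
    - [0,0,0]
    - [0,0,0]
    - [0,0,0]
    - [0,0,0]
    - [0,0,0]
  hand: [1,1,1,1,1,0.5,0.5,0.5,0.5,0.5]
  newtons: 15

```text
clock: 2.7
eef_pos: [390.0, -283.4, 28.8]
eef_rot: [3.141, -0.0, -0.0]
wrist_force: [-0.6, 2.1, 5.7]
finger_gap: 59.2
finger_force: 15.0
```

move_arm:
  dp:
    - [0,0,15]
    - [0,0,35]
    - [0,0,35]
    - [13,21,15]
    - [24,38,0]
    - [30,49,0]
    - [30,49,0]
    - [30,49,0]
    - [30,49,0]
    - [30,49,0]
  rotation:
    - [0,0,0]
    - [0,0,0]
    - [0,0,0]
    - [0,0,0]
    - [0,0,0]
    - [0,0,0]
    - [0,0,0]
    - [0,0,0]
    - [0,0,0]
    - [0,0,0]
  hand: [0.5,0.5,0.5,0.5,0.5,0.5,0.5,0.5,0.5,0.5]

```text
clock: 3.95
eef_pos: [577.5, 22.5, 129.3]
eef_rot: [3.142, -0.0, -0.0]
wrist_force: [0.8, -0.1, -1.6]
finger_gap: 59.5
finger_force: 15.0
```

move_arm:
  dp:
    - [30,49,0]
    - [21,34,0]
    - [10,16,0]
    - [0,0,-25]
    - [0,0,-30]
    - [0,0,-20]
    - [0,0,0]
  rotation:
    - [0,0,0]
    - [0,0,0]
    - [0,0,0]
    - [0,0,0]
    - [0,0,0]
    - [0,0,0]
    - [0,0,0]
  hand: [0.5,0.5,0.5,0.5,0.5,0.5,0.5]

```text
clock: 4.82
eef_pos: [637.2, 119.5, 52.5]
eef_rot: [3.141, 0.002, -0.0]
wrist_force: [0.3, -0.0, -1.8]
finger_gap: 59.6
finger_force: 15.0
```

move_arm:
  dp:
    - [0,0,-10]
    - [0,0,-8]
    - [0,0,-3]
    - [0,0,-2]
    - [0,0,0]
    - [0,0,0]
    - [0,0,0]
    - [0,0,0]
    - [0,0,0]
  rotation:
    - [0,0,0]
    - [0,0,0]
    - [0,0,0]
    - [0,0,0]
    - [0,0,0]
    - [0,0,0]
    - [0,0,0]
    - [0,0,0]
    - [0,0,0]
  hand: [0.5,0.5,0.5,0.5,0.5,1,1,1,1]

```text
clock: 5.95
eef_pos: [637.9, 119.7, 30.5]
eef_rot: [-3.142, -0.0, -0.0]
wrist_force: [-0.4, 0.4, -0.3]
finger_gap: 93.3
finger_force: 0.0
```

move_arm:
  dp:
    - [0,0,25]
    - [0,0,45]
    - [0,0,50]
    - [0,-15,40]
    - [0,-45,15]
    - [-1,-55,0]
    - [-2,-55,0]
    - [-2,-50,0]
    - [0,-30,0]
    - [0,-10,0]
  rotation:
    - [0,0,0]
    - [0,0,0]
    - [0,0,0]
    - [0,0,0]
    - [0,0,0]
    - [0,0,0]
    - [0,0,0]
    - [0,0,0]
    - [0,0,0]
    - [0,0,0]
  hand: [1,1,1,1,1,1,1,1,1,1]

```text
clock: 7.2
eef_pos: [632.7, -141.8, 205.3]
eef_rot: [-3.142, 0.0, -0.002]
wrist_force: [0.5, -0.2, 0.1]
finger_gap: 94.3
finger_force: 0.0
```

```bash
python3 - <<'E'
from cell import manip, camera
from h import *
s=manip.read_state(); print(s['eef_pos'])
S=camera('side');T=camera('top')
pickle.dump(S,open('side2.pkl','wb'));pickle.dump(T,open('top2.pkl','wb'))
montage('side2',[(165,75,240,225)],3,'pics/ms2.png',1)
a=cv2.imread('pics/ms2.png')[:600]; cv2.imwrite('pics/ms2.png',a)
E
```

```text
[ 632.65333939 -141.76640074  205.34900759]
```

View pics/ms2.png

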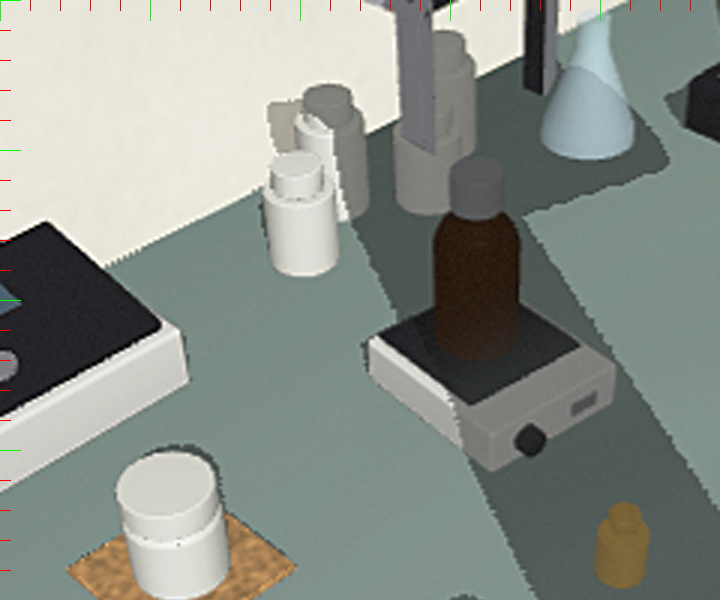

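The picture shows the jar upright near the mat's middle. The fingers, at (417,145) and (540,90), straddle the cap at (476,165). Lowering to grip the cap.

move_arm:
  dp:
    - [0,1,-25]
    - [0,0,-30]
    - [0,0,-10]
    - [0,0,0]
    - [0,0,0]
    - [0,0,0]
    - [0,0,0]
    - [0,0,0]
    - [0,0,0]
    - [0,0,0]
  rotation:
    - [0,0,0]
    - [0,0,0]
    - [0,0,0]
    - [0,0,0]
    - [0,0,0]
    - [0,0,0]
    - [0,0,0]
    - [0,0,0]
    - [0,0,0]
    - [0,0,0]
  hand: [1,1,1,1,0.25,0.25,0.25,0.25,0.25,0.25]
  newtons: 25

```text
clock: 8.55
eef_pos: [632.9, -139.3, 140.4]
eef_rot: [3.142, -0.0, -0.0]
wrist_force: [0.3, 0.1, 0.0]
finger_gap: 37.7
finger_force: 0.0
```

move_arm:
  dp:
    - [0,0,0]
    - [0,0,0]
    - [0,0,0]
    - [0,0,10]
    - [0,0,20]
    - [0,0,20]
  rotation:
    - [0,0,0]
    - [0,0,0]
    - [0,0,0]
    - [0,0,0]
    - [0,0,0]
    - [0,0,0]
  hand: [0.25,0.25,0.25,0.25,0.25,0.25]

```text
clock: 9.3
eef_pos: [632.8, -139.2, 191.4]
eef_rot: [-3.141, 0.0, -0.0]
wrist_force: [0.2, 0.4, -2.0]
finger_gap: 34.4
finger_force: 25.0
```

move_arm:
  dp:
    - [-17,-10,0]
    - [-34,-20,0]
    - [-43,-25,0]
    - [-43,-26,0]
    - [-43,-26,0]
    - [-34,-20,0]
    - [-19,-11,0]
    - [-10,-6,-10]
    - [0,0,-25]
    - [0,0,-25]
  rotation:
    - [0,0,0]
    - [0,0,0]
    - [0,0,0]
    - [0,0,0]
    - [0,0,0]
    - [0,0,0]
    - [0,0,0]
    - [0,0,0]
    - [0,0,0]
    - [0,0,0]
  hand: [0.25,0.25,0.25,0.25,0.25,0.25,0.25,0.25,0.25,0.25]

```text
clock: 10.55
eef_pos: [390.0, -283.1, 129.4]
eef_rot: [-3.142, -0.0, -0.0]
wrist_force: [-0.2, -0.4, -3.0]
finger_gap: 34.7
finger_force: 25.0
```

```bash
python3 - <<'E'
from cell import manip, camera
from h import *
s=manip.read_state(); print(s['eef_pos'])
S=camera('side');T=camera('top')
pickle.dump(S,open('side3.pkl','wb'));pickle.dump(T,open('top3.pkl','wb'))
a=cv2.resize(S['image'][100:260,370:560,::-1],None,fx=2,fy=2);b=cv2.resize(T['image'][230:390,400:590,::-1],None,fx=2,fy=2)
cv2.imwrite('pics/m3.png',np.hstack([a,b]))
E
```

```text
[ 390.01550717 -283.07846033  129.43328023]
```

View pics/m3.png

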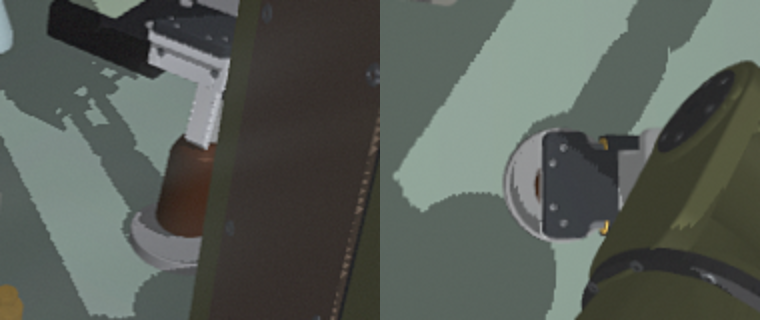

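The bottle hangs upright, centred over the tray. Setting it down.

move_arm:
  dp:
    - [0,0,-10]
    - [0,0,-7]
    - [0,0,-4]
    - [0,0,-2]
    - [0,0,-1]
    - [0,0,0]
    - [0,0,0]
    - [0,0,0]
    - [0,0,0]
    - [0,0,0]
  rotation:
    - [0,0,0]
    - [0,0,0]
    - [0,0,0]
    - [0,0,0]
    - [0,0,0]
    - [0,0,0]
    - [0,0,0]
    - [0,0,0]
    - [0,0,0]
    - [0,0,0]
  hand: [0.25,0.25,0.25,0.25,0.25,0.25,0.6,0.7,0.8,0.8]

```text
clock: 11.9
eef_pos: [389.9, -283.3, 106.5]
eef_rot: [3.141, -0.0, -0.0]
wrist_force: [-0.0, 0.1, -0.7]
finger_gap: 71.4
finger_force: 0.0
```

move_arm:
  dp:
    - [0,0,20]
    - [0,0,35]
    - [0,20,30]
    - [2,40,0]
    - [3,55,0]
    - [3,58,0]
    - [3,58,0]
    - [3,58,0]
    - [3,58,0]
    - [3,58,0]
  rotation:
    - [0,0,0]
    - [0,0,0]
    - [0,0,0]
    - [0,0,0]
    - [0,0,0]
    - [0,0,0]
    - [0,0,0]
    - [0,0,0]
    - [0,0,0]
    - [0,0,0]
  hand: [1,1,1,1,1,1,1,1,1,1]

```text
clock: 13.15
eef_pos: [409.7, 123.6, 191.7]
eef_rot: [-3.141, -0.001, -0.0]
wrist_force: [0.8, -0.9, -0.6]
finger_gap: 94.3
finger_force: 0.0
```

move_arm:
  dp:
    - [3,58,0]
    - [3,45,0]
    - [3,34,0]
    - [0,19,-15]
    - [0,0,-30]
    - [0,0,-10]
    - [0,0,0]
  rotation:
    - [0,0,0]
    - [0,0,0]
    - [0,0,0]
    - [0,0,0]
    - [0,0,0]
    - [0,0,0]
    - [0,0,0]
  hand: [1,1,1,1,1,1,1]

```text
clock: 14.02
eef_pos: [418.8, 277.2, 136.0]
eef_rot: [3.141, 0.001, -0.001]
wrist_force: [-0.3, -0.3, 0.4]
finger_gap: 93.9
finger_force: 0.0
```

```bash
python3 - <<'E'
from cell import manip, camera
from h import *
s=manip.read_state(); print(s['eef_pos'])
S=camera('side');T=camera('top')
pickle.dump(S,open('side4.pkl','wb'));pickle.dump(T,open('top4.pkl','wb'))
a=cv2.resize(S['image'][280:480,130:330,::-1],None,fx=2,fy=2);b=cv2.resize(S['image'][130:330,370:570,::-1],None,fx=2,fy=2)
cv2.imwrite('pics/m4.png',np.hstack([a,b]))
for p in s['eef_pos'],: 
  for d in(-47,0,47): print((proj(S,[p+np.array([0,d,0])])[0]-[130,280])*2)
E
```

```text
[418.76749272 277.15102142 136.04650724]
[240.28676377  86.21951638]
[182.07805131 131.76406712]
[118.53009285 181.50321771]
```

View pics/m4.png

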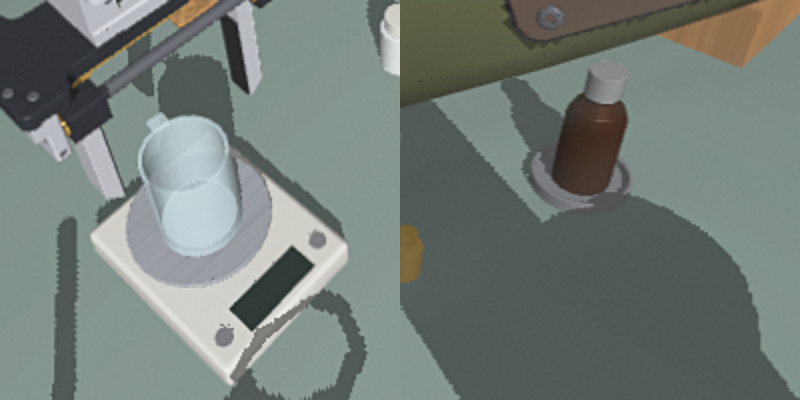

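The picture shows the bottle standing centred in the tray and the fingers straddling the beaker rim at (185,155). Lowering to grip the beaker.

move_arm:
  dp:
    - [0,0,-20]
    - [0,0,-28]
    - [0,0,-10]
    - [0,0,0]
    - [0,0,0]
    - [0,0,0]
    - [0,0,0]
    - [0,0,0]
    - [0,0,0]
    - [0,0,0]
  rotation:
    - [0,0,0]
    - [0,0,0]
    - [0,0,0]
    - [0,0,0]
    - [0,0,0]
    - [0,0,0]
    - [0,0,0]
    - [0,0,0]
    - [0,0,0]
    - [0,0,0]
  hand: [1,1,1,1,0.5,0.5,0.5,0.5,0.5,0.5]
  newtons: 12

```text
clock: 15.38
eef_pos: [419.0, 277.8, 78.6]
eef_rot: [-3.141, -0.0, -0.0]
wrist_force: [-0.2, 0.3, 4.1]
finger_gap: 59.0
finger_force: 12.0
```

move_arm:
  dp:
    - [0,0,15]
    - [0,0,35]
    - [0,0,35]
    - [9,-18,15]
    - [18,-36,0]
    - [25,-50,0]
    - [25,-50,0]
    - [25,-50,0]
    - [25,-50,0]
    - [25,-50,0]
  rotation:
    - [0,0,0]
    - [0,0,0]
    - [0,0,0]
    - [0,0,0]
    - [0,0,0]
    - [0,0,0]
    - [0,0,0]
    - [0,0,0]
    - [0,0,0]
    - [0,0,0]
  hand: [0.5,0.5,0.5,0.5,0.5,0.5,0.5,0.5,0.5,0.5]

```text
clock: 16.62
eef_pos: [571.4, -28.1, 179.4]
eef_rot: [-3.142, -0.0, -0.0]
wrist_force: [0.5, 0.6, -0.5]
finger_gap: 58.3
finger_force: 12.0
```

move_arm:
  dp:
    - [25,-50,0]
    - [18,-36,0]
    - [11,-18,0]
    - [5,-9,-10]
    - [0,0,-30]
    - [0,0,-30]
    - [0,0,0]
  rotation:
    - [0,0,0]
    - [0,0,0]
    - [0,0,0]
    - [0,0,0]
    - [0,0,0]
    - [0,0,0]
    - [0,0,0]
  hand: [0.5,0.5,0.5,0.5,0.5,0.5,0.5]

```text
clock: 17.5
eef_pos: [628.5, -138.4, 106.2]
eef_rot: [-3.14, 0.005, 0.0]
wrist_force: [-0.5, 0.3, -1.6]
finger_gap: 58.7
finger_force: 12.0
```

```bash
python3 - <<'E'
from cell import manip, camera
from h import *
np.set_printoptions(precision=1,suppress=True)
s=manip.read_state(); print(s['eef_pos'])
S=camera('side');T=camera('top')
pickle.dump(S,open('side5.pkl','wb'));pickle.dump(T,open('top5.pkl','wb'))
a=cv2.resize(S['image'][100:300,180:380,::-1],None,fx=3,fy=3);b=cv2.resize(load('side4')['image'][150:250,270:385,::-1],None,fx=3,fy=3,interpolation=cv2.INTER_CUBIC)
b=np.vstack([b,cv2.resize(T['image'][130:230,345:460,::-1],None,fx=3,fy=3,interpolation=cv2.INTER_CUBIC)])
cv2.imwrite('pics/m5.png',np.hstack([a[:,:450],b]))
E
```

```text
[ 628.5 -138.4  106.2]
```

View pics/m5.png

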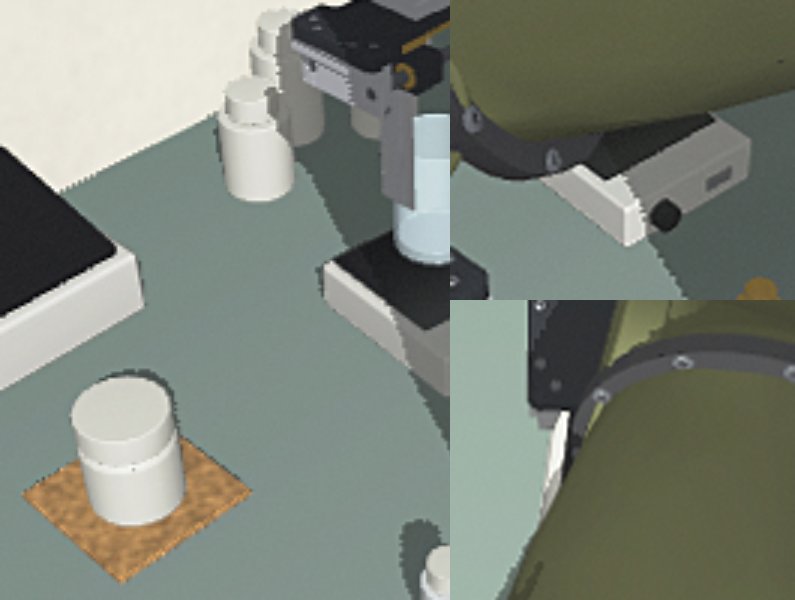

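The beaker hangs upright over the plate, with its base at about (422,245) in the crop, and the jar stands fine on the mat. Lowering the beaker.

move_arm:
  dp:
    - [1,-1,-8]
    - [0,0,-7]
    - [0,0,-4]
    - [0,0,0]
  rotation:
    - [0,0,0]
    - [0,0,0]
    - [0,0,0]
    - [0,0,0]
  hand: [0.5,0.5,0.5,0.5]

```text
clock: 18.1
eef_pos: [630.7, -140.3, 89.1]
eef_rot: [-3.141, 0.001, -0.0]
wrist_force: [0.3, -0.3, -1.5]
finger_gap: 58.3
finger_force: 12.0
```

move_arm:
  dp:
    - [0,0,-3]
    - [0,0,-2]
    - [0,0,-1]
    - [0,0,0]
    - [0,0,0]
    - [0,0,0]
    - [0,0,0]
    - [0,0,0]
  rotation:
    - [0,0,0]
    - [0,0,0]
    - [0,0,0]
    - [0,0,0]
    - [0,0,0]
    - [0,0,0]
    - [0,0,0]
    - [0,0,0]
  hand: [0.5,0.5,0.5,0.5,1,1,1,1]

```text
clock: 19.1
eef_pos: [630.8, -140.3, 83.4]
eef_rot: [-3.142, 0.0, -0.0]
wrist_force: [0.8, 0.5, -0.6]
finger_gap: 92.7
finger_force: 0.0
```

move_arm:
  dp:
    - [0,0,20]
    - [0,0,40]
    - [0,20,30]
    - [1,45,0]
    - [1,55,0]
    - [1,55,0]
    - [2,50,0]
    - [2,25,0]
    - [0,10,-20]
    - [0,0,-40]
  rotation:
    - [0,0,0]
    - [0,0,0]
    - [0,0,0]
    - [0,0,0]
    - [0,0,0]
    - [0,0,0]
    - [0,0,0]
    - [0,0,0]
    - [0,0,0]
    - [0,0,0]
  hand: [1,1,1,1,1,1,1,1,1,1]
  newtons: 15

```text
clock: 20.35
eef_pos: [638.4, 119.9, 113.7]
eef_rot: [-3.141, -0.003, 0.0]
wrist_force: [0.5, -0.5, -1.5]
finger_gap: 94.1
finger_force: 0.0
```

```bash
python3 - <<'E'
from cell import manip, camera
from h import *
s=manip.read_state(); print(s['eef_pos'])
S=camera('side');T=camera('top')
pickle.dump(S,open('side6.pkl','wb'));pickle.dump(T,open('top6.pkl','wb'))
a=cv2.resize(S['image'][120:240,270:400,::-1],None,fx=3,fy=3,interpolation=cv2.INTER_CUBIC);b=cv2.resize(T['image'][130:250,360:490,::-1],None,fx=3,fy=3,interpolation=cv2.INTER_CUBIC)
cv2.imwrite('pics/m6.png',np.hstack([a,b]))
E
```

```text
[638.39987393 119.88186322 113.68545645]
```

View pics/m6.png

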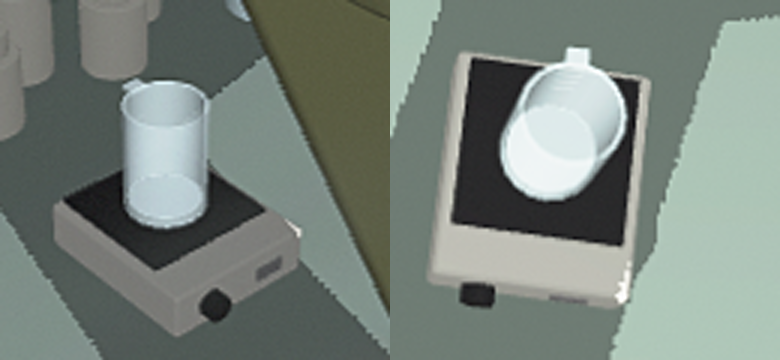

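The beaker base, centred at about (548,152) in the top crop, sits on the plate's centre at (547,150), and the side crop agrees. Now the jar.

move_arm:
  dp:
    - [0,0,-30]
    - [0,0,-35]
    - [0,0,-14]
    - [0,0,-4]
    - [0,0,0]
    - [0,0,0]
    - [0,0,0]
    - [0,0,0]
    - [0,0,0]
    - [0,0,0]
  rotation:
    - [0,0,0]
    - [0,0,0]
    - [0,0,0]
    - [0,0,0]
    - [0,0,0]
    - [0,0,0]
    - [0,0,0]
    - [0,0,0]
    - [0,0,0]
    - [0,0,0]
  hand: [1,1,1,1,1,0.5,0.5,0.5,0.5,0.5]
  newtons: 15

```text
clock: 21.7
eef_pos: [637.9, 119.8, 30.6]
eef_rot: [-3.142, -0.0, -0.0]
wrist_force: [-0.1, -0.0, 2.1]
finger_gap: 59.2
finger_force: 15.0
```

move_arm:
  dp:
    - [0,0,15]
    - [0,0,35]
    - [0,0,35]
    - [-16,12,15]
    - [-32,24,0]
    - [-41,30,0]
    - [-41,30,0]
    - [-41,30,0]
    - [-29,21,0]
    - [-12,8,0]
  rotation:
    - [0,0,0]
    - [0,0,0]
    - [0,0,0]
    - [0,0,0]
    - [0,0,0]
    - [0,0,0]
    - [0,0,0]
    - [0,0,0]
    - [0,0,0]
    - [0,0,0]
  hand: [0.5,0.5,0.5,0.5,0.5,0.5,0.5,0.5,0.5,0.5]

```text
clock: 22.95
eef_pos: [424.8, 275.7, 131.4]
eef_rot: [-3.141, -0.001, 0.001]
wrist_force: [0.2, -0.1, -2.4]
finger_gap: 59.2
finger_force: 15.0
```

move_arm:
  dp:
    - [-5,3,-10]
    - [0,0,-25]
    - [0,0,-15]
    - [0,0,-7]
    - [0,0,0]
  rotation:
    - [0,0,0]
    - [0,0,0]
    - [0,0,0]
    - [0,0,0]
    - [0,0,0]
  hand: [0.5,0.5,0.5,0.5,0.5]

```text
clock: 23.58
eef_pos: [421.1, 277.5, 73.2]
eef_rot: [3.141, 0.0, -0.001]
wrist_force: [1.1, -0.1, -2.4]
finger_gap: 59.1
finger_force: 15.0
```

move_arm:
  dp:
    - [0,0,-5]
    - [0,0,-4]
    - [0,0,-2]
    - [0,0,-1]
    - [0,0,0]
    - [0,0,0]
    - [0,0,0]
    - [0,0,0]
    - [0,0,0]
  rotation:
    - [0,0,0]
    - [0,0,0]
    - [0,0,0]
    - [0,0,0]
    - [0,0,0]
    - [0,0,0]
    - [0,0,0]
    - [0,0,0]
    - [0,0,0]
  hand: [0.5,0.5,0.5,0.5,0.5,1,1,1,1]

```text
clock: 24.7
eef_pos: [420.9, 277.7, 61.5]
eef_rot: [-3.141, -0.0, -0.0]
wrist_force: [-0.7, 0.2, 0.5]
finger_gap: 93.3
finger_force: 0.0
```

move_arm:
  dp:
    - [0,0,15]
    - [0,0,40]
    - [0,0,50]
    - [0,0,40]
    - [0,-30,0]
    - [0,-50,0]
    - [0,-50,0]
    - [0,-50,0]
    - [0,-30,0]
    - [0,0,0]
  rotation:
    - [0,0,0]
    - [0,0,0]
    - [0,0,0]
    - [0,0,0]
    - [0,0,0]
    - [0,0,0]
    - [0,0,0]
    - [0,0,0]
    - [0,0,0]
    - [0,0,0]
  hand: [1,1,1,1,1,1,1,1,1,1]

```text
clock: 25.95
eef_pos: [420.9, 66.3, 207.5]
eef_rot: [-3.142, -0.001, -0.003]
wrist_force: [0.7, 1.5, 0.2]
finger_gap: 93.8
finger_force: 0.0
```

```bash
python3 - <<'E'
from cell import manip, camera
from h import *
S=camera('side'); cv2.imwrite('pics/end.png',S['image'][:,:,::-1])
E
```

```text
(no output)
```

View pics/end.png

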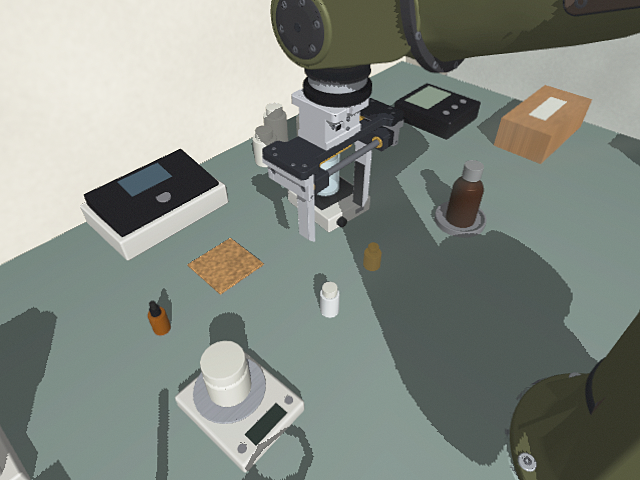

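The jar at (226,375) stands centred on the pan, the bottle at (464,200) is in the tray and the beaker is on the stirrer. The dropper, vial and weight haven't moved, and the gripper is well clear. Handing in.

```bash
python3 -c "
from cell import manip
print(manip.sign_off())"
```

```text
the job is handed in; nothing more can be done
None
```

I've handed the job in at about 26 s on the robot's clock: the beaker is on the stirrer plate, the bottle in the drip tray and the jar on the balance pan (it was parked on the cork mat on the way). All three stood upright and centred in the camera views with the bystanders unmoved; the hand-in gave no verdict.

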